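Test the tea caddy lids and mark the stiff one

TASK

Try both hinged tea caddies on the birch shelf board: lift each lid by its tab about half-way up (some 45 degrees), then let go; a good lid drops shut by itself, a stiff one stays up. When both have been tried, put the small plain wooden marker peg into the bowl in front of the caddy with the stiff lid, and leave that lid standing open and the good one shut.

Things in the scene. Friction and masses are not known exactly. Their poses are not given: they have to be found in the camera images.
- lid_a (a joint): Opening angle (rad) of the flat lid of caddy a: 0 shut, grows as the tab end rises, stop at 1.2. Caddies look alike: fixed aluminium boxes 100 mm deep (x), 90 wide (y), 70 tall, lid 94 wide and 6 thick, hinged at the far edge. Let go, a good lid falls shut within a second; a stiff one stays where left and takes about 2 N at the tab. Which is stiff cannot be seen
- lid_b (a joint): Opening angle (rad) of the flat lid of caddy b: 0 shut, grows as the tab end rises, stop at 1.2. Caddies look alike: fixed aluminium boxes 100 mm deep (x), 90 wide (y), 70 tall, lid 94 wide and 6 thick, hinged at the far edge. Let go, a good lid falls shut within a second; a stiff one stays where left and takes about 2 N at the tab. Which is stiff cannot be seen
- tab_a (a point): Grip point of caddy a's pull tab: dark steel, 40 mm long, 18 wide (y), 6 thick, standing out level from the middle of the lid's front edge. The point is mid-thickness, 26 mm in front of the lid's edge, 14 from the tab's tip. Axes turn with the lid: x from tab to hinge, y along the hinge, z out of the lid's top (up when shut). Hinge axis at x +128 mm, z -3 mm from here
- tab_b (a point): Grip point of caddy b's pull tab: dark steel, 40 mm long, 18 wide (y), 6 thick, standing out level from the middle of the lid's front edge. The point is mid-thickness, 26 mm in front of the lid's edge, 14 from the tab's tip. Axes turn with the lid: x from tab to hinge, y along the hinge, z out of the lid's top (up when shut). Hinge axis at x +128 mm, z -3 mm from here
- bowl_a_middle (a point): Middle of the white melamine bowl in front of caddy a (on the robot's side), on the bowl's axis, 18 mm above its underside. Rim 110 mm across, 36 mm tall, wall and floor about 5 mm thick; it does not shift
- bowl_b_middle (a point): Middle of the white melamine bowl in front of caddy b (on the robot's side), on the bowl's axis, 18 mm above its underside. Rim 110 mm across, 36 mm tall, wall and floor about 5 mm thick; it does not shift
- marker_middle (a point): Middle (half-way up) of the loose marker: a plain upright round peg of darker wood, 28 mm across, 70 mm tall, 35 g, standing on the board between the two caddies or a little nearer the robot. Its z axis is the peg's axis. (The taller waisted wooden thing behind is a pepper mill, not the marker.) The board's top is 18 mm above the table

How it is judged (in metres and radians):
On the way:
1. the good lid is lifted past 0.5 rad (29 degrees) while the marker still stands in its place (value of joint lid_b above 0.5 rad and distance of marker_middle from where it was at the start of the episode below 0.03 m), for 0.2 s.
At the end, for the whole second after the job is handed in: The marker lies or stands at rest in the bowl in front of the stiff caddy (its middle within 45 mm of the bowl's axis and under 75 mm above the table), the stiff lid stands open by more than 0.5 rad (29 degrees), and the good lid is shut (under 0.1 rad) (horizontal distance between marker_middle and bowl_a_middle below 0.045 m and height (world z) of marker_middle below 0.075 m and value of joint lid_a above 0.5 rad and value of joint lid_b below 0.1 rad and linear speed of marker below 0.02 m/s); the robot touches nothing.
It fails at once if the marker is put into the stiff caddy's bowl before that caddy's lid has been lifted ((horizontal distance between marker_middle and bowl_a_middle below 0.045 m and height (world z) of marker_middle below 0.075 m) and value of joint lid_a below 0.3 rad).
It also fails if it takes over 64 s, if anything falls off the work surface, if the arm or the gripper's body presses on something with over 40 N, if the wrist force passes 120 N, or if a joint passes its speed limit or range.

ROBOT

A 7-joint arm with a two-finger parallel gripper is mounted at the origin on the work surface. World frame = base frame: x ahead of the robot, y to its left, z up, the work surface at z = 0. Lengths are in mm, angles in rad, forces in N, time in s.
With the tool pointing down it reaches from about 425 to 925 mm from the base axis. Payload 6.8 kg.
Tool frame: the origin (TCP) lies midway between the tips of the shut fingers; the grasp point (between the pads) lies 19 mm behind it; z points along the fingers, x is the direction in which the jaws open and shut, and the axes are right-handed (so a half turn about z gives the same grasp; the last joint's range is limited). The gripper opens to 85 mm and grips with 20 to 120 N. Pads are 22 mm wide; open, the fingers measure 114 mm over their backs; the gripper's body (76 mm by 85 mm) begins 54 mm behind the grasp point. The pads swing forward as they close: fully open they stand 13 mm farther back than shut.
Start: joints at [-1.34, 0.477, 0.022, 1.555, -0.011, 1.109, -0.083], TCP at [224.337, 636.648, 231.308] pointing down, gripper open.
Joint ranges: [-2.96, 2.96], [-0.34, 2.1], [-1.41, 1.46], [0.24, 2.44], [-1.37, 4.51], [0.17, 1.92], [-2.96, 2.96]. Speed limits (rad/s): [2.39, 2.39, 3.14, 3.14, 3.14, 3.14, 3.14].

INTERFACE

Orientations are given as a 3x3 rotation matrix whose columns are the frame's x, y, z axes.
In Python, from plant import * gives the robot as it stands.
- The arm moves only by the tool jog_arm, never from a script. Its argument "increments" is a list of rows, each an object with "jaw": the gripper's target within -1 to 1 (shut at 1, half-way at 0, fully open at -1); "linear": the shift along the tool's x, y, z as a fraction of full scale, a list of three; "roll": the turn about the tool's z as a fraction of full scale. In form: [{"jaw": jaw, "linear": [x, y, z], "roll": roll}, ...]. A call has 1 to 10 rows; each row is the pose to reach, as a shift and turn from the pose measured when the call began, along the tool's axes at that moment, turning the shorter way round; what a row does not reach only later rows make up. Full scale, the value 1, is 50 cm for a shift and 180 degrees for a turn. A row lasts 1/12 s, in which the tool goes at most 41.7 mm and 7.16 degrees, less where a joint would pass 70% of its speed; a pose out of reach is approached as far as the arm can. A call with a number of a shift or a turn outside -1 to 1 is refused whole. A call with a gripper value outside its range is refused whole. The fingers move at their own pace and stop on an object; "force" is the grip in N (left out, the last holds). Time passes only in rows, so rows that repeat a pose let the fingers close. It gives the time, the measured TCP pose, the force and the opening at its end, in the units of the state.
- state(): the state, without advancing time (a new reading comes with each control period).
- read_camera(name): name is "scene" or "top" or "wrist"; returns the picture (400x640x3 uint8, blue, green, red); there is no depth.
- camera_model(name): a dict with "fx", "fy", "cx", "cy" (pixels), "D" ([k1, k2, p1, p2, k3] as OpenCV has them; the pictures are not rectified), "rvec" (rotation vector, rad) and "tvec" (3), from world to camera coordinates, as OpenCV has them. Camera axes: x right, y down, z forward; pixel columns grow to the right and rows downward; lengths in mm; the calibration is good to about 2 mm. A picture is of the moment at which its call begins: read the wrist's pose just before it. camera_model takes no time and is no camera call; for the wrist camera it gives the pose at the moment of the call.
- sign_off(): hands the job in, once; it reports no verdict.
Trained networks look in the newest picture that a camera, given by its name, has taken for a name from the list of things; names that differ only in an ending like _2 or _b are one class to them, and where a whole thing is asked for, a point or a joint stands for the part that bears it (a point fixed in the world has none). Each returns a list of dicts, best first, with "confidence" (0 to 1); they miss things now and then, are a little off and sometimes report something else, mostly with a low value. They report only what shows in the picture. A call takes as long as a camera call.
- look_for(target, camera): "centre" ([column, row] in pixels, amid what is visible of it).
The state is a dict: "time_s": time; "joints": joint angles; "qvel": joint speeds; "tau": joint torques, N m; "tool_pos": TCP position; "orientation": TCP orientation; "ft_force": force on the tool from outside, world axes, zero at the start; "moment": the same for the moment, N m; "grip_width": opening from 0.0 (shut) to 1.0 (fully open).
Only numpy, scipy, OpenCV 4.12 (cv2) and the standard library are available. Lean on these libraries where they do the work, as an engineer would, in place of code of your own. Each camera call takes 0.05 s, during which the arm holds its last target. There are 200 camera calls.

## Working session

There is one attempt and no reset: what is moved stays moved. The work goes in short steps, Python scripts to look and compute and a tool call to move; the robot and the scene stay as the last step left them, time stands still between calls to the robot, and variables do not carry over. Pictures are saved under pics/ and viewed, about 8 in all and at most 12, crops included, and the job is handed in when it is done.

Besides the shell and the picture viewer there is one more tool, called after ">>>" by a JSON object that holds its "op" and its "data", one argument or row to a line. jog_arm: Moves the arm, as the interface text tells. Its arguments: {"type":"object","properties":{"increments":{"type":"array","items":{"type":"object","properties":{"jaw":{"type":"number"},"linear":{"type":"array","items":{"type":"number"}},"roll":{"type":"number"}}}},"force":{"type":"number"}},"required":["increments"]}

```bash
mkdir -p pics; cat > h.py <<'E'
from plant import *
import numpy as np, cv2
def snap(c,n):
    im=read_camera(c); cv2.imwrite(f'pics/{n}.png',im); return im
def ray(c,uv,m=None):
    m=m or camera_model(c)
    K=np.array([[m['fx'],0,m['cx']],[0,m['fy'],m['cy']],[0,0,1.]])
    R=cv2.Rodrigues(np.array(m['rvec'],float))[0]; t=np.array(m['tvec'],float).ravel()
    p=cv2.undistortPoints(np.array([[uv]],float),K,np.array(m['D'],float)).ravel()
    return -R.T@t, R.T@np.array([p[0],p[1],1])
def atz(c,uv,z,m=None):
    o,d=ray(c,uv,m); return (o+d*(z-o[2])/d[2]).round(1)
def proj(c,P):
    m=camera_model(c)
    K=np.array([[m['fx'],0,m['cx']],[0,m['fy'],m['cy']],[0,0,1.]])
    return cv2.projectPoints(np.array(P,float).reshape(-1,1,3),np.array(m['rvec'],float),np.array(m['tvec'],float),K,np.array(m['D'],float))[0].reshape(-1,2).round(0)
E
python3 - <<'E'
from h import *
s=state(); print(s['time_s'],s['tool_pos'],s['orientation'],s['grip_width'])
a=snap('top','t0'); 
Z={'tab_a':85,'bowl_a_middle':36,'marker_middle':53,'lid_a':91}
for n in Z:
  for r in look_for(n,'top')[:4]: print('top',n,r['confidence'],r['centre'],atz('top',r['centre'],Z[n]))
b=snap('scene','s0')
for n in Z:
  for r in look_for(n,'scene')[:4]: print('scene',n,r['confidence'],r['centre'],atz('scene',r['centre'],Z[n]))
E
```

```text
0.0 [224.11560293 636.05377648 230.30406348] [[ 3.32308175e-01  9.43170728e-01 -5.03990136e-04]
 [ 9.43168963e-01 -3.32308531e-01 -1.82976844e-03]
 [-1.89326426e-03  1.32699159e-04 -9.99998199e-01]] 1.0000599247383983
top tab_a 0.79 [422.8, 170.2] [ 677.  -213.6   85. ]
top tab_a 0.64 [200.8, 173.5] [667.4 216.4  85. ]
top tab_a 0.53 [323.7, 209.4] [599.3 -22.2  85. ]
top bowl_a_middle 0.74 [197.7, 258.1] [504.3 229.2  36. ]
top marker_middle 0.72 [199.6, 255.5] [509.5 221.3  53. ]
top marker_middle 0.48 [324.9, 207.9] [605.6 -24.9  53. ]
top lid_a 0.72 [427.1, 171.1] [ 674.2 -220.5   91. ]
top lid_a 0.71 [197.6, 172.9] [667.5 221.1  91. ]
scene tab_a 0.86 [200.3, 202.5] [ 673.3 -219.2   85. ]
scene tab_a 0.58 [422.9, 266.4] [668.6 219.5  85. ]
scene bowl_a_middle 0.95 [439.0, 210.1] [494.2 228.6  36. ]
scene marker_middle 0.76 [301.8, 212.2] [606.4 -33.2  53. ]
scene marker_middle 0.24 [436.9, 207.8] [503.8 222.2  53. ]
scene lid_a 0.94 [424.4, 266.8] [672.4 221.8  91. ]
scene lid_a 0.77 [202.3, 206.2] [ 683.7 -207.8   91. ]
```

View pics/t0.png

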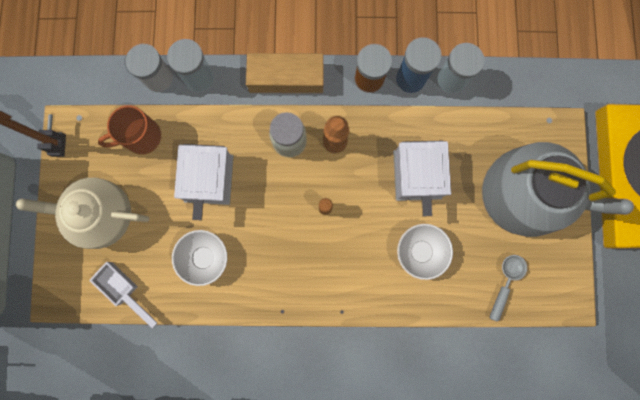

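View pics/s0.png

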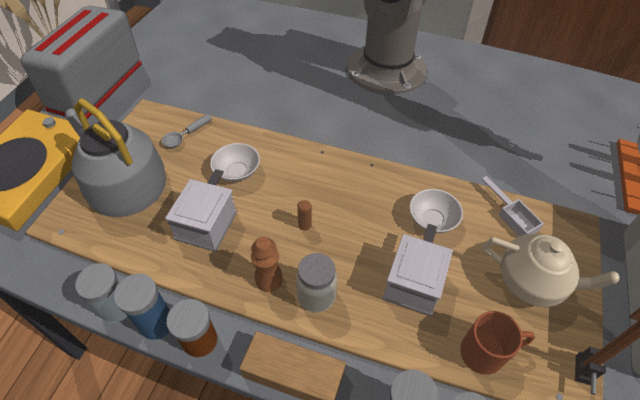

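Top view: caddies at about (203,173) and (423,170), with tabs pointing to the robot at (197,212) and (427,205). The bowls are at (199,257) and (425,251), the marker is at (325,206), and the mill stands behind at (336,133). I'm moving over the left caddy to look at it with the wrist camera.

>>> {"op": "jog_arm", "data": {
  "increments": [
    {"jaw": -1, "linear": [-0.588, 0.834, -0.06], "roll": -0.108},
    {"jaw": -1, "linear": [-0.588, 0.834, -0.06], "roll": -0.108},
    {"jaw": -1, "linear": [-0.588, 0.834, -0.06], "roll": -0.108},
    {"jaw": -1, "linear": [-0.588, 0.834, -0.06], "roll": -0.108},
    {"jaw": -1, "linear": [-0.588, 0.834, -0.06], "roll": -0.108},
    {"jaw": -1, "linear": [-0.588, 0.834, -0.06], "roll": -0.108},
    {"jaw": -1, "linear": [-0.588, 0.834, -0.06], "roll": -0.108},
    {"jaw": -1, "linear": [-0.588, 0.834, -0.06], "roll": -0.108},
    {"jaw": -1, "linear": [-0.588, 0.834, -0.06], "roll": -0.108},
    {"jaw": -1, "linear": [-0.588, 0.834, -0.06], "roll": -0.108}
  ]
}}

```text
time_s: 1.33
tool_pos: [466.2, 295.8, 256.2]
orientation: [[-0.001, 1.0, 0.001], [1.0, 0.001, 0.0], [0.0, 0.001, -1.0]]
ft_force: [0.5, 0.7, -0.0]
grip_width: 0.993
```

>>> {"op": "jog_arm", "data": {
  "increments": [
    {"jaw": -1, "linear": [-0.152, 0.108, 0], "roll": 0},
    {"jaw": -1, "linear": [-0.152, 0.108, 0], "roll": 0},
    {"jaw": -1, "linear": [-0.152, 0.108, 0], "roll": 0},
    {"jaw": -1, "linear": [-0.152, 0.108, 0], "roll": 0},
    {"jaw": -1, "linear": [-0.152, 0.108, 0], "roll": 0}
  ]
}}

```text
time_s: 1.75
tool_pos: [520.4, 219.5, 256.3]
orientation: [[0.001, 1.0, 0.0], [1.0, -0.001, 0.001], [0.001, 0.0, -1.0]]
ft_force: [-0.3, 0.8, 0.2]
grip_width: 1.0
```

```bash
python3 - <<'E'
from h import *
s=state(); print(s['time_s'],s['tool_pos'])
m=camera_model('wrist'); print(m); snap('wrist','w0')
for n,z in {'tab_a':88,'bowl_a_middle':36,'lid_a':91}.items():
  for r in look_for(n,'wrist')[:3]: print(n,r['confidence'],r['centre'],atz('wrist',r['centre'],z,m))
E
```

```text
1.75 [520.36950866 219.45280419 256.27373558]
{'fx': 352.54226630472084, 'fy': 352.54226630472084, 'cx': 313.5765707223821, 'cy': 199.76984894364344, 'D': array([0.01971922, 0.        , 0.        , 0.        , 0.        ]), 'rvec': array([-2.0695281 , -2.06531986, -0.30028708]), 'tvec': array([-220.247142  , -542.87952225,  256.3387402 ])}
tab_a 0.72 [310.4, 315.1] [663.2 215.7  88. ]
bowl_a_middle 0.62 [314.5, 155.0] [507.5 220.2  36. ]
lid_a 0.86 [312.3, 314.1] [660.  217.6  91. ]
```

View pics/w0.png

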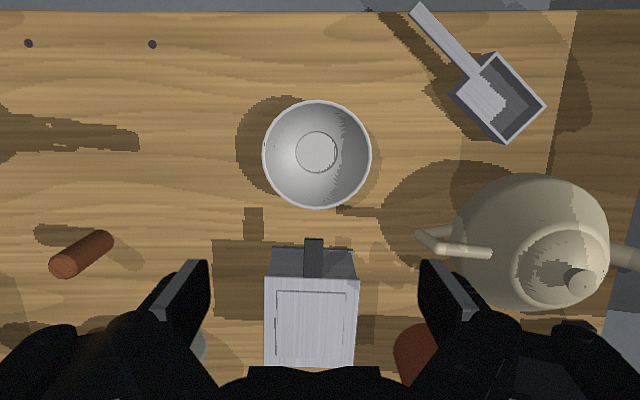

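```bash
python3 - <<'E'
from h import *
im=cv2.imread('pics/w0.png')
cv2.imwrite('pics/w0c.png',cv2.resize(im[225:375,250:375],None,fx=4,fy=4,interpolation=cv2.INTER_CUBIC))
o,d=ray('wrist',(313,240)); print('cam',o)
for z in (85,88,91,94):
  print(z,[atz('wrist',p,z) for p in ((264.5,279),(358.5,279),(304.5,239),(322.5,239),(313,278))])
E
```

```text
cam [447.15374175 220.82103145 399.98876985]
85 [array([622.7, 172.9,  85. ]), array([622.4, 266.6,  85. ]), array([579.6, 212.9,  85. ]), array([579.6, 230.3,  85. ]), array([621.5, 221.2,  85. ])]
88 [array([621. , 173.4,  88. ]), array([620.8, 266.1,  88. ]), array([578.4, 213. ,  88. ]), array([578.3, 230.2,  88. ]), array([619.8, 221.2,  88. ])]
91 [array([619.3, 173.8,  91. ]), array([619.1, 265.7,  91. ]), array([577.1, 213.1,  91. ]), array([577.1, 230.1,  91. ]), array([618.1, 221.2,  91. ])]
94 [array([617.6, 174.3,  94. ]), array([617.4, 265.3,  94. ]), array([575.8, 213.1,  94. ]), array([575.8, 230. ,  94. ]), array([616.5, 221.2,  94. ])]
```

View pics/w0c.png

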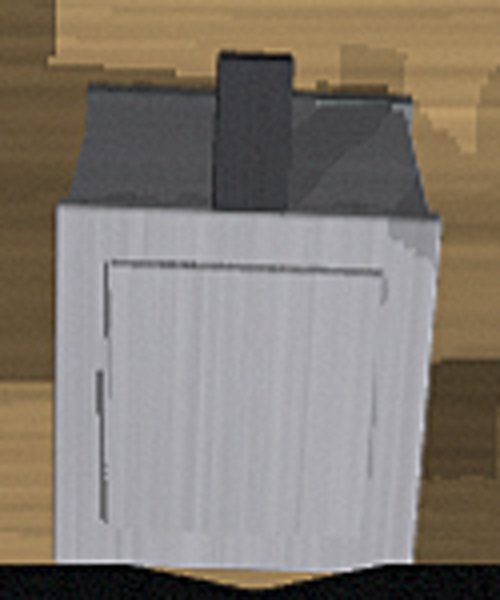

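The tab on the left (+y) caddy has its tip at px (314,239) and its root at (313,278), giving a grip point of about (592, 221, 85). The lid edge measures about 94 wide at z=88, and the yaw is about −1.9°.

>>> {"op": "jog_arm", "data": {
  "increments": [
    {"jaw": -1, "linear": [0.004, 0.144, 0.16], "roll": 0.0106},
    {"jaw": -1, "linear": [0.004, 0.144, 0.2], "roll": 0.0106},
    {"jaw": -0.6, "linear": [0.004, 0.144, 0.25], "roll": 0.0106},
    {"jaw": -0.4, "linear": [0.004, 0.144, 0.372], "roll": 0.0106},
    {"jaw": -0.2, "linear": [0.004, 0.144, 0.372], "roll": 0.0106},
    {"jaw": -0.2, "linear": [0.004, 0.144, 0.372], "roll": 0.0106},
    {"jaw": -0.2, "linear": [0.004, 0.144, 0.372], "roll": 0.0106}
  ]
}}

```text
time_s: 2.53
tool_pos: [589.2, 224.8, 68.4]
orientation: [[0.028, 1.0, -0.005], [1.0, -0.028, -0.001], [-0.001, -0.005, -1.0]]
ft_force: [-0.2, -0.2, 1.0]
grip_width: 0.599
```

>>> {"op": "jog_arm", "data": {
  "increments": [
    {"jaw": 1, "linear": [0, 0, 0], "roll": 0},
    {"jaw": 1, "linear": [0, 0, 0], "roll": 0},
    {"jaw": 1, "linear": [0, 0, 0], "roll": 0},
    {"jaw": 1, "linear": [0, 0, 0], "roll": 0},
    {"jaw": 1, "linear": [0, 0, 0], "roll": 0}
  ],
  "force": 20
}}

```text
time_s: 2.95
tool_pos: [590.0, 219.5, 71.5]
orientation: [[0.032, 0.999, -0.004], [0.999, -0.032, -0.005], [-0.006, -0.003, -1.0]]
ft_force: [-4.1, -12.7, 6.9]
grip_width: 0.203
```

>>> {"op": "jog_arm", "data": {
  "increments": [
    {"jaw": 1, "linear": [0, 0.002, -0.0256], "roll": 0},
    {"jaw": 1, "linear": [0, 0.0063, -0.0507], "roll": 0},
    {"jaw": 1, "linear": [0, 0.0132, -0.0754], "roll": 0},
    {"jaw": 1, "linear": [0, 0.0226, -0.0992], "roll": 0},
    {"jaw": 1, "linear": [0, 0.0342, -0.122], "roll": 0},
    {"jaw": 1, "linear": [0, 0.0482, -0.1435], "roll": 0},
    {"jaw": 1, "linear": [0, 0.064, -0.1635], "roll": 0},
    {"jaw": 1, "linear": [0, 0.082, -0.182], "roll": 0},
    {"jaw": 1, "linear": [0, 0.082, -0.182], "roll": 0},
    {"jaw": 1, "linear": [0, 0.082, -0.182], "roll": 0}
  ]
}}

```text
time_s: 3.78
tool_pos: [632.0, 217.3, 165.7]
orientation: [[0.033, 0.999, -0.001], [0.999, -0.033, -0.006], [-0.006, -0.001, -1.0]]
ft_force: [-3.3, -6.0, 7.2]
grip_width: 0.203
```

```bash
python3 - <<'E'
from h import *
s=state(); print(s['time_s'],s['tool_pos'],s['ft_force'],s['grip_width'])
snap('scene','s1')
im=cv2.imread('pics/s1.png'); cv2.imwrite('pics/s1c.png',cv2.resize(im[140:340,330:530],None,fx=2.5,fy=2.5))
E
```

```text
3.7833 [632.01294216 217.33242506 165.67164477] [-3.33858007 -5.97762479  7.1734591 ] 0.20265019095935047
```

View pics/s1c.png

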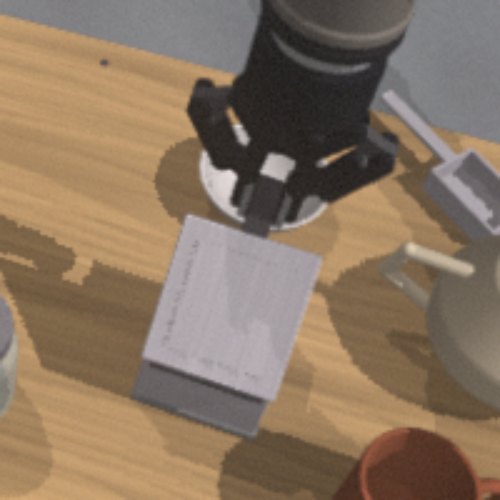

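The lid is lifted, with the tab at crop (265,205) still held. I'm letting go and waiting.

>>> {"op": "jog_arm", "data": {
  "increments": [
    {"jaw": -0.2, "linear": [0, 0, 0], "roll": 0},
    {"jaw": -0.2, "linear": [0, 0, 0], "roll": 0},
    {"jaw": -0.2, "linear": [0, 0, 0], "roll": 0},
    {"jaw": -0.2, "linear": [0, 0, 0], "roll": 0},
    {"jaw": -0.2, "linear": [0, -0.05, -0.02], "roll": 0},
    {"jaw": -0.2, "linear": [0, -0.1, -0.05], "roll": 0},
    {"jaw": -0.2, "linear": [0, -0.22, -0.14], "roll": 0},
    {"jaw": -0.2, "linear": [0, -0.22, -0.14], "roll": 0},
    {"jaw": -0.2, "linear": [0, -0.22, -0.14], "roll": 0},
    {"jaw": -0.2, "linear": [0, -0.22, -0.14], "roll": 0}
  ]
}}

```text
time_s: 4.67
tool_pos: [521.6, 222.5, 237.2]
orientation: [[0.031, 1.0, 0.002], [1.0, -0.031, -0.003], [-0.003, 0.002, -1.0]]
ft_force: [-0.3, -0.5, 0.8]
grip_width: 0.6
```

```bash
python3 - <<'E'
from h import *
s=state(); print(s['time_s'],s['tool_pos'],s['ft_force'],s['grip_width'])
a=snap('scene','s2'); b=snap('wrist','w2')
cv2.imwrite('pics/m2.png',np.hstack([cv2.resize(a[140:340,330:530],(400,400)),cv2.resize(b,(400,250)) if 0 else cv2.resize(b[:,120:520],(400,400))]))
for r in look_for('tab_a','wrist'): print(r)
E
```

```text
4.6667 [521.60679754 222.53758377 237.19165658] [-0.28761501 -0.54280696  0.766079  ] 0.599915845376636
{'centre': [311.1, 367.8], 'confidence': 0.7}
```

View pics/m2.png

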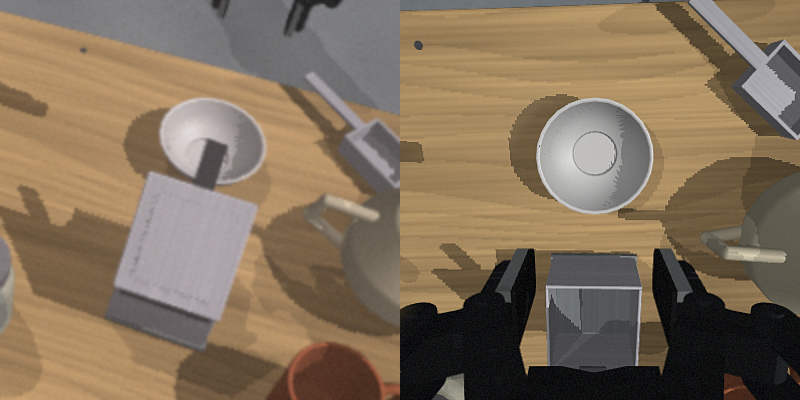

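About 0.8 s after release the left lid still stands up: in the left half the lid top is at (190,245), and in the right half the box's inside shows. So the +y caddy is the stiff one. Next is the right caddy.

>>> {"op": "jog_arm", "data": {
  "increments": [
    {"jaw": -0.4, "linear": [-0.88, 0.03, -0.04], "roll": 0},
    {"jaw": -0.4, "linear": [-0.88, 0.03, -0.04], "roll": 0},
    {"jaw": -0.4, "linear": [-0.88, 0.03, -0.04], "roll": 0},
    {"jaw": -0.4, "linear": [-0.88, 0.03, -0.04], "roll": 0},
    {"jaw": -0.4, "linear": [-0.88, 0.03, -0.04], "roll": 0},
    {"jaw": -0.4, "linear": [-0.88, 0.03, -0.04], "roll": 0},
    {"jaw": -0.4, "linear": [-0.88, 0.03, -0.04], "roll": 0},
    {"jaw": -0.4, "linear": [-0.88, 0.03, -0.04], "roll": 0},
    {"jaw": -0.4, "linear": [-0.88, 0.03, -0.04], "roll": 0},
    {"jaw": -0.4, "linear": [-0.88, 0.03, -0.04], "roll": 0}
  ]
}}

```text
time_s: 5.65
tool_pos: [522.3, -197.6, 255.5]
orientation: [[0.035, 0.999, -0.003], [0.999, -0.035, -0.007], [-0.007, -0.002, -1.0]]
ft_force: [0.2, -0.2, -0.1]
grip_width: 0.701
```

```bash
python3 - <<'E'
from h import *
s=state(); print(s['time_s'],s['tool_pos'])
m=camera_model('wrist'); b=snap('wrist','w3')
for n in('tab_a','lid_a'):
  for r in look_for(n,'wrist'): print(n,r,atz('wrist',r['centre'],88,m))
E
```

```text
5.65 [ 522.33190695 -197.58273022  255.49932539]
tab_a {'centre': [300.5, 324.1], 'confidence': 0.75} [ 673.9 -217.9   88. ]
lid_a {'centre': [301.2, 322.6], 'confidence': 0.7} [ 672.2 -217.1   88. ]
lid_a {'centre': [291.0, 167.6], 'confidence': 0.19} [ 511.1 -219.    88. ]
```

```bash
python3 - <<'E'
from h import *
im=cv2.imread('pics/w3.png')
cv2.imwrite('pics/w3c.png',cv2.resize(im[225:375,235:360],None,fx=4,fy=4,interpolation=cv2.INTER_CUBIC))
E
```

```text
(no output)
```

View pics/w3c.png

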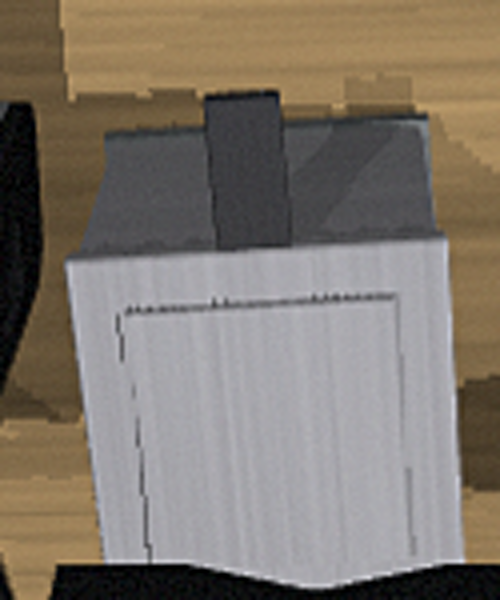

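```bash
python3 - <<'E'
from h import *
t,r,a,b=[atz('wrist',p,88) for p in ((295.5,248.75),(298.25,286.5),(251.5,289.75),(346.75,284))]
e=(b-a)[:2]; L=np.linalg.norm(e); e/=L; n=np.array([e[1],-e[0]])
print(t,r,a,b,L,'yaw',np.degrees(np.arctan2(-e[0],e[1])))
g=t[:2]+14*n; print('grip',g, 'from edge', (a+b)[:2]/2-26*n)
s=state(); R=np.array(s['orientation']); d=np.r_[g,70]-s['tool_pos']
print('linear',R.T@d/500,'tool x yaw',np.degrees(np.arctan2(-R[0,0],R[1,0])))
m=camera_model('wrist'); print(atz('top',(199,257),36),atz('top',(425,251),36))
E
```

```text
[ 589.4 -222.    88. ] [ 630.1 -221.6   88. ] [ 631.9 -268.3   88. ] [ 629.1 -173.5   88. ] 94.84134119675872 yaw 1.6917885682644545
grip [ 603.39389742 -221.58667814] from edge [ 604.51133336 -221.66759775]
linear [-0.033313    0.16585082  0.37106042] tool x yaw -2.422108507040604
[506.5 226.7  36. ] [ 522.  -226.3   36. ]
```

Right tab: tip at px (295,249), lid corners at (251,290) and (347,284). The grip point is (604,−222), with edge and tab lengths matching.

>>> {"op": "jog_arm", "data": {
  "increments": [
    {"jaw": -0.4, "linear": [-0.033, 0.166, 0.1], "roll": -0.021},
    {"jaw": -0.4, "linear": [-0.033, 0.166, 0.15], "roll": -0.021},
    {"jaw": -0.2, "linear": [-0.033, 0.166, 0.25], "roll": -0.021},
    {"jaw": -0.2, "linear": [-0.033, 0.166, 0.371], "roll": -0.021},
    {"jaw": -0.2, "linear": [-0.033, 0.166, 0.371], "roll": -0.021},
    {"jaw": -0.2, "linear": [-0.033, 0.166, 0.371], "roll": -0.021},
    {"jaw": -0.2, "linear": [-0.033, 0.166, 0.371], "roll": -0.021},
    {"jaw": -0.2, "linear": [-0.033, 0.166, 0.371], "roll": -0.021}
  ]
}}

```text
time_s: 6.47
tool_pos: [603.8, -221.1, 70.4]
orientation: [[-0.024, 1.0, -0.003], [1.0, 0.024, -0.008], [-0.008, -0.003, -1.0]]
ft_force: [0.8, -0.1, 1.4]
grip_width: 0.596
```

>>> {"op": "jog_arm", "data": {
  "increments": [
    {"jaw": 1, "linear": [0, 0, 0], "roll": 0},
    {"jaw": 1, "linear": [0, 0, 0], "roll": 0},
    {"jaw": 1, "linear": [0, 0, 0], "roll": 0},
    {"jaw": 1, "linear": [0, 0, 0], "roll": 0},
    {"jaw": 1, "linear": [0, 0, 0], "roll": 0}
  ],
  "force": 20
}}

```text
time_s: 6.88
tool_pos: [605.5, -218.5, 73.2]
orientation: [[-0.026, 1.0, 0.0], [1.0, 0.026, -0.006], [-0.006, -0.0, -1.0]]
ft_force: [-2.3, 6.8, 8.4]
grip_width: 0.2
```

>>> {"op": "jog_arm", "data": {
  "increments": [
    {"jaw": 1, "linear": [0, 0.002, -0.0256], "roll": 0},
    {"jaw": 1, "linear": [0, 0.0063, -0.0507], "roll": 0},
    {"jaw": 1, "linear": [0, 0.0132, -0.0754], "roll": 0},
    {"jaw": 1, "linear": [0, 0.0226, -0.0992], "roll": 0},
    {"jaw": 1, "linear": [0, 0.0342, -0.122], "roll": 0},
    {"jaw": 1, "linear": [0, 0.0482, -0.1435], "roll": 0},
    {"jaw": 1, "linear": [0, 0.064, -0.1635], "roll": 0},
    {"jaw": 1, "linear": [0, 0.082, -0.182], "roll": 0},
    {"jaw": 1, "linear": [0, 0.082, -0.182], "roll": 0},
    {"jaw": 1, "linear": [0, 0.082, -0.182], "roll": 0}
  ]
}}

```text
time_s: 7.72
tool_pos: [647.0, -216.6, 165.9]
orientation: [[-0.027, 1.0, 0.002], [1.0, 0.027, -0.005], [-0.005, 0.002, -1.0]]
ft_force: [-1.8, 1.7, 4.3]
grip_width: 0.207
```

```bash
python3 - <<'E'
from h import *
s=state(); print(s['time_s'],s['tool_pos'],s['ft_force'],s['grip_width'])
a=snap('scene','s4')
cv2.imwrite('pics/s4c.png',cv2.resize(a[100:300,110:310],(500,500)))
E
```

```text
7.7167 [ 647.04195046 -216.62782362  165.85637162] [-1.81673423  1.69464565  4.33588101] 0.20689351121066363
```

View pics/s4c.png

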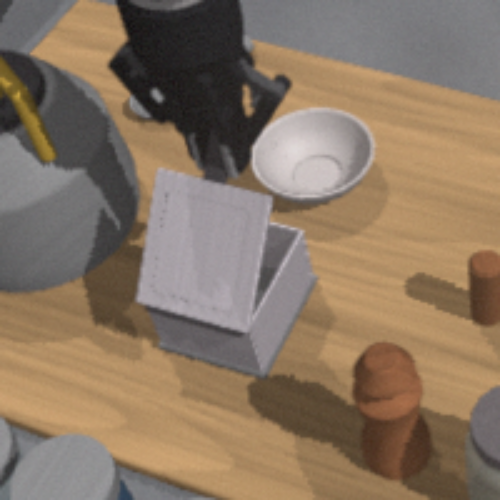

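The right lid is up about 45° and the marker is untouched at crop (487,287). Releasing now.

>>> {"op": "jog_arm", "data": {
  "increments": [
    {"jaw": -0.2, "linear": [0, 0, 0], "roll": 0},
    {"jaw": -0.2, "linear": [0, 0, 0], "roll": 0},
    {"jaw": -0.2, "linear": [0, 0, 0], "roll": 0},
    {"jaw": -0.2, "linear": [0, 0, 0], "roll": 0},
    {"jaw": -0.2, "linear": [0, -0.05, -0.02], "roll": 0},
    {"jaw": -0.2, "linear": [0, -0.1, -0.05], "roll": 0},
    {"jaw": -0.2, "linear": [0, -0.22, -0.14], "roll": 0},
    {"jaw": -0.2, "linear": [0, -0.22, -0.14], "roll": 0},
    {"jaw": -0.2, "linear": [0, -0.22, -0.14], "roll": 0},
    {"jaw": -0.2, "linear": [0, -0.22, -0.14], "roll": 0}
  ]
}}

```text
time_s: 8.6
tool_pos: [536.0, -220.0, 236.7]
orientation: [[-0.025, 1.0, 0.004], [1.0, 0.025, -0.005], [-0.005, 0.004, -1.0]]
ft_force: [-0.3, -0.1, 0.0]
grip_width: 0.602
```

```bash
python3 - <<'E'
from h import *
s=state(); print(s['time_s'],s['tool_pos'],s['orientation'])
a=snap('scene','s5')
cv2.imwrite('pics/s5c.png',cv2.resize(a[100:340,110:510],(800,480)))
for r in look_for('marker_middle','scene'): print(r,atz('scene',r['centre'],53))
snap('top','t5')
for r in look_for('marker_middle','top'): print(r,atz('top',r['centre'],53))
for r in look_for('bowl_a_middle','top'): print(r,atz('top',r['centre'],36))
E
```

```text
8.6 [ 535.9914481  -220.04025544  236.7305144 ] [[-0.02450842  0.99969007  0.00437102]
 [ 0.99968546  0.02453111 -0.00521612]
 [-0.00532173  0.00424181 -0.99997684]]
{'centre': [302.0, 215.7], 'confidence': 0.85} [614.3 -29.8  53. ]
{'centre': [325.9, 206.2], 'confidence': 0.78} [609.  -26.9  53. ]
{'centre': [200.9, 258.5], 'confidence': 0.69} [503.6 222.7  36. ]
```

View pics/s5c.png

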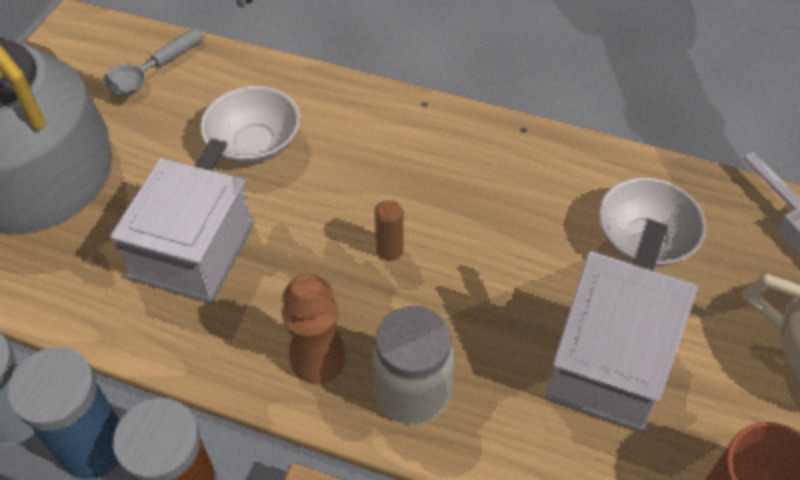

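The right lid fell shut, so it is good. The left lid is still up. The marker stands at crop (389,230), about (610,−28). I'm moving in front of it for a closer measurement.

>>> {"op": "jog_arm", "data": {
  "increments": [
    {"jaw": -0.4, "linear": [0.386, 0.017, 0], "roll": 0},
    {"jaw": -0.4, "linear": [0.386, 0.017, 0], "roll": 0},
    {"jaw": -0.4, "linear": [0.386, 0.017, 0], "roll": 0},
    {"jaw": -0.4, "linear": [0.386, 0.017, 0], "roll": 0},
    {"jaw": -0.4, "linear": [0.386, 0.017, 0], "roll": 0},
    {"jaw": -0.4, "linear": [0.386, 0.017, 0], "roll": 0},
    {"jaw": -0.4, "linear": [0.386, 0.017, 0], "roll": 0}
  ]
}}

```text
time_s: 9.43
tool_pos: [540.4, -23.1, 232.3]
orientation: [[-0.032, 0.999, -0.001], [0.999, 0.032, -0.005], [-0.005, -0.002, -1.0]]
ft_force: [0.1, -0.3, -0.1]
grip_width: 0.699
```

```bash
python3 - <<'E'
from h import *
s=state(); print(s['time_s'],s['tool_pos'],s['orientation'])
im=snap('wrist','w6')
for r in look_for('marker_middle','wrist'): print(r,atz('wrist',r['centre'],53))
print(proj('wrist',[[610,-28,88],[610,-28,18]]))
R=cv2.Rodrigues(np.array([-2.0695281 , -2.06531986, -0.30028708]))[0]
m={'fx':352.542,'fy':352.542,'cx':313.577,'cy':199.77,'D':[.0197,0,0,0,0],'rvec':[-2.0695281,-2.06531986,-0.30028708],'tvec':[-220.247142,-542.87952225,256.3387402]}
for p in ((262,154),(371.5,154),(316.5,99.5),(316.5,209.5)): print(atz('',p,54,m))
cv2.imwrite('pics/w6c.png',cv2.resize(im[200:360,220:420],(800,640))[:600])
E
```

```text
9.4333 [540.40676777 -23.13570118 232.25765809] [[-0.03224833  0.99947882 -0.00145808]
 [ 0.99946747  0.03224062 -0.00503115]
 [-0.00498152 -0.00161955 -0.99998628]]
{'centre': [309.3, 247.4], 'confidence': 0.77} [613.  -30.4  53. ]
{'centre': [85.3, 290.2], 'confidence': 0.23} [ 666.9 -259.6   53. ]
[[311. 260.]
 [312. 232.]]
[503.5 168.4  54. ]
[503.7 276.3  54. ]
[452.1 222.1  54. ]
[561.1 222.2  54. ]
```

View pics/w6c.png

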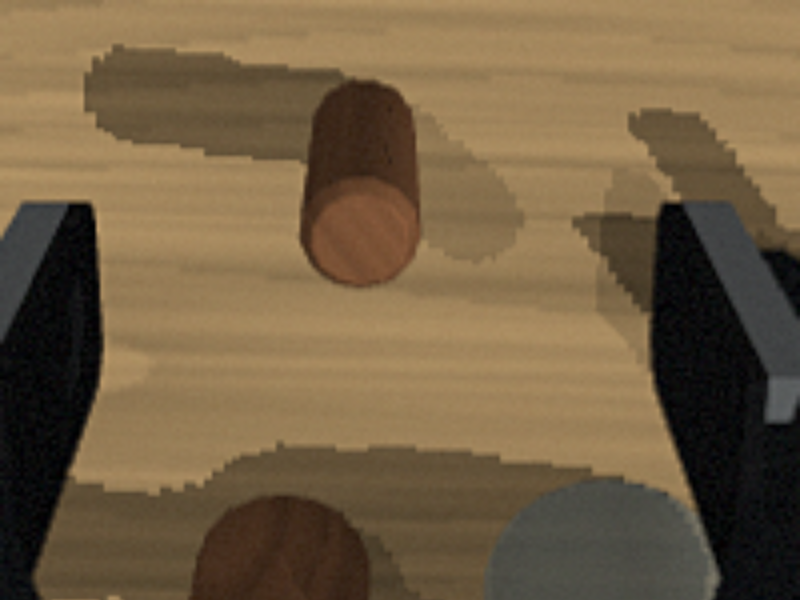

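Peg top centre is at px (310,258), i.e. about (608,−29) at z=88, matching the other estimates. The stiff bowl's centre is about (506,222), with a rim of 108 (expected 110).

>>> {"op": "jog_arm", "data": {
  "increments": [
    {"jaw": -0.4, "linear": [-0.013, 0.135, 0.08], "roll": 0},
    {"jaw": -0.4, "linear": [-0.013, 0.135, 0.16], "roll": 0},
    {"jaw": -0.4, "linear": [-0.013, 0.135, 0.22], "roll": 0},
    {"jaw": -0.4, "linear": [-0.013, 0.135, 0.3], "roll": 0},
    {"jaw": -0.4, "linear": [-0.013, 0.135, 0.374], "roll": 0},
    {"jaw": -0.4, "linear": [-0.013, 0.135, 0.374], "roll": 0},
    {"jaw": -0.4, "linear": [-0.013, 0.135, 0.374], "roll": 0},
    {"jaw": -0.4, "linear": [-0.013, 0.135, 0.374], "roll": 0}
  ]
}}

```text
time_s: 10.2
tool_pos: [608.5, -33.9, 46.9]
orientation: [[-0.025, 1.0, 0.0], [1.0, 0.025, -0.007], [-0.007, -0.0, -1.0]]
ft_force: [1.1, -0.1, 0.2]
grip_width: 0.697
```

>>> {"op": "jog_arm", "data": {
  "increments": [
    {"jaw": 1, "linear": [0, 0, 0], "roll": 0},
    {"jaw": 1, "linear": [0, 0, 0], "roll": 0},
    {"jaw": 1, "linear": [0, 0, 0], "roll": 0},
    {"jaw": 1, "linear": [0, 0, 0], "roll": 0},
    {"jaw": 1, "linear": [0, 0, 0], "roll": 0},
    {"jaw": 1, "linear": [0, 0, 0], "roll": 0}
  ],
  "force": 30
}}

```text
time_s: 10.7
tool_pos: [610.5, -34.2, 49.8]
orientation: [[-0.024, 1.0, 0.005], [1.0, 0.024, -0.007], [-0.007, 0.005, -1.0]]
ft_force: [-0.8, -0.2, 7.5]
grip_width: 0.318
```

>>> {"op": "jog_arm", "data": {
  "increments": [
    {"jaw": 1, "linear": [0, 0, -0.06], "roll": 0},
    {"jaw": 1, "linear": [0, 0, -0.13], "roll": 0},
    {"jaw": 1, "linear": [0, 0, -0.19], "roll": 0},
    {"jaw": 1, "linear": [0, 0, -0.19], "roll": 0}
  ]
}}

```text
time_s: 11.03
tool_pos: [614.5, -34.0, 152.6]
orientation: [[-0.024, 1.0, 0.017], [1.0, 0.024, -0.006], [-0.006, 0.017, -1.0]]
ft_force: [0.7, -0.1, 0.3]
grip_width: 0.317
```

>>> {"op": "jog_arm", "data": {
  "increments": [
    {"jaw": 1, "linear": [0.06, -0.03, 0], "roll": 0},
    {"jaw": 1, "linear": [0.13, -0.05, 0], "roll": 0},
    {"jaw": 1, "linear": [0.2, -0.08, 0], "roll": 0},
    {"jaw": 1, "linear": [0.27, -0.11, 0], "roll": 0},
    {"jaw": 1, "linear": [0.34, -0.14, 0], "roll": 0},
    {"jaw": 1, "linear": [0.41, -0.17, 0], "roll": 0},
    {"jaw": 1, "linear": [0.48, -0.19, 0], "roll": 0},
    {"jaw": 1, "linear": [0.517, -0.2, 0], "roll": 0},
    {"jaw": 1, "linear": [0.517, -0.2, 0], "roll": 0},
    {"jaw": 1, "linear": [0.517, -0.2, 0], "roll": 0}
  ]
}}

```text
time_s: 11.87
tool_pos: [508.0, 223.6, 150.0]
orientation: [[-0.027, 0.999, 0.018], [1.0, 0.027, -0.005], [-0.005, 0.018, -1.0]]
ft_force: [0.4, 0.2, 0.0]
grip_width: 0.32
```

```bash
python3 - <<'E'
from h import *
s=state(); print(s['time_s'],s['tool_pos'],s['orientation'],s['ft_force'],s['grip_width'])
im=snap('wrist','w7'); cv2.imwrite('pics/w7c.png',im)
print(proj('wrist',[[506,222,54],[506,222,23]]))
E
```

```text
11.8667 [507.97202737 223.63341869 149.99683266] [[-0.02709679  0.99946518  0.01830624]
 [ 0.99961944  0.0271866  -0.00467522]
 [-0.00517041  0.01817259 -0.9998215 ]] [0.38283667 0.2261167  0.03393291] 0.3195098067895147
[[315. 196.]
 [315. 184.]]
```

View pics/w7c.png

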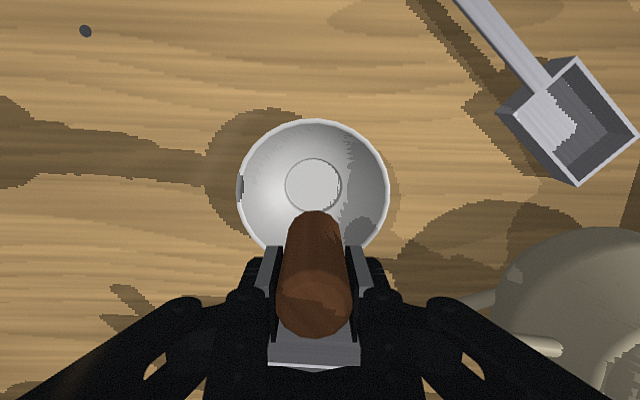

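The peg is held at px (315,275), and the bowl floor centre at (314,185) matches the projection. Lowering.

>>> {"op": "jog_arm", "data": {
  "increments": [
    {"jaw": 1, "linear": [-0.003, -0.004, 0.05], "roll": 0},
    {"jaw": 1, "linear": [-0.003, -0.004, 0.1], "roll": 0},
    {"jaw": 1, "linear": [-0.003, -0.004, 0.14], "roll": 0},
    {"jaw": 1, "linear": [-0.003, -0.004, 0.17], "roll": 0},
    {"jaw": 1, "linear": [-0.003, -0.004, 0.185], "roll": 0},
    {"jaw": 1, "linear": [-0.003, -0.004, 0.188], "roll": 0},
    {"jaw": 1, "linear": [-0.003, -0.004, 0.188], "roll": 0}
  ]
}}

```text
time_s: 12.5
tool_pos: [508.9, 218.7, 56.2]
orientation: [[-0.023, 1.0, 0.019], [1.0, 0.023, -0.006], [-0.006, 0.019, -1.0]]
ft_force: [-0.1, 0.1, 0.6]
grip_width: 0.319
```

>>> {"op": "jog_arm", "data": {
  "increments": [
    {"jaw": 1, "linear": [0, 0, 0.002], "roll": 0},
    {"jaw": 0.3, "linear": [0, 0, 0.002], "roll": 0},
    {"jaw": 0.1, "linear": [0, 0, 0.002], "roll": 0},
    {"jaw": -0.1, "linear": [0, 0, 0.002], "roll": 0},
    {"jaw": -0.1, "linear": [0, 0, 0.002], "roll": 0},
    {"jaw": -0.1, "linear": [0, 0, 0.002], "roll": 0},
    {"jaw": -0.1, "linear": [0, 0, -0.04], "roll": 0},
    {"jaw": -0.1, "linear": [0, 0, -0.1], "roll": 0},
    {"jaw": -0.1, "linear": [0, 0, -0.18], "roll": 0},
    {"jaw": -0.1, "linear": [0, 0, -0.24], "roll": 0}
  ]
}}

```text
time_s: 13.33
tool_pos: [506.9, 219.5, 178.5]
orientation: [[-0.022, 1.0, 0.02], [1.0, 0.022, -0.006], [-0.006, 0.019, -1.0]]
ft_force: [0.9, 0.2, -0.2]
grip_width: 0.55
```

>>> {"op": "jog_arm", "data": {
  "increments": [
    {"jaw": -0.1, "linear": [0, 0, -0.1], "roll": 0},
    {"jaw": -0.1, "linear": [-0.1, 0, -0.1], "roll": 0},
    {"jaw": -0.1, "linear": [-0.2, 0, -0.1], "roll": 0},
    {"jaw": -0.1, "linear": [-0.3, 0, -0.1], "roll": 0},
    {"jaw": -0.1, "linear": [-0.3, 0, -0.1], "roll": 0},
    {"jaw": -0.1, "linear": [-0.3, 0, -0.1], "roll": 0},
    {"jaw": -0.1, "linear": [-0.3, 0, -0.1], "roll": 0},
    {"jaw": -0.1, "linear": [-0.3, 0, -0.1], "roll": 0}
  ]
}}

```text
time_s: 14.0
tool_pos: [509.2, 70.7, 229.4]
orientation: [[-0.023, 1.0, 0.02], [1.0, 0.023, -0.005], [-0.005, 0.019, -1.0]]
ft_force: [0.9, 0.5, 0.5]
grip_width: 0.551
```

```bash
python3 - <<'E'
from h import *
s=state(); print(s['time_s'],s['tool_pos'],s['ft_force'])
a=snap('scene','s8'); cv2.imwrite('pics/s8c.png',cv2.resize(a[100:340,110:510],(800,480)))
for r in look_for('marker_middle','scene'): print(r,atz('scene',r['centre'],58))
print(proj('scene',[[506,222,58]]))
E
```

```text
14.0 [509.24157136  70.6729974  229.40279075] [0.89234724 0.52742192 0.54590379]
{'centre': [433.5, 204.9], 'confidence': 0.55} [502.9 213.9  58. ]
[[437. 207.]]
```

View pics/s8c.png

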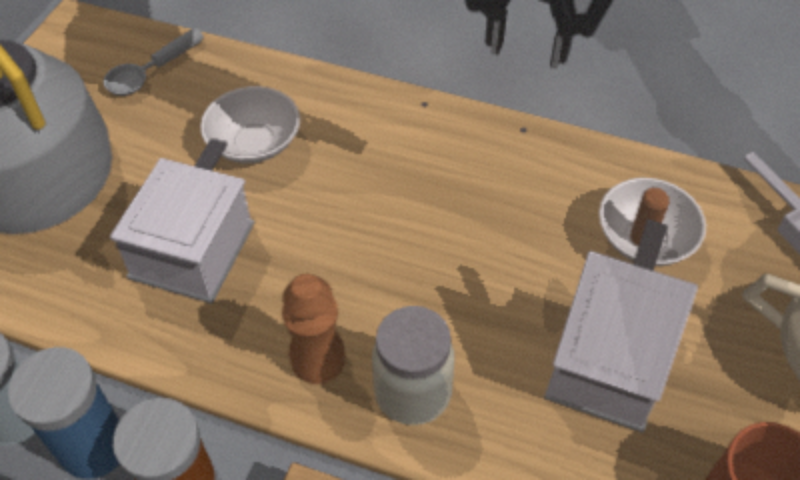

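The peg stands in the left bowl at crop (652,215), the left lid is up and the right lid is shut. I'll check that nothing is moving, then hand in.

```bash
python3 - <<'E'
from h import *
a=cv2.imread('pics/s8.png'); 
for i in range(8): b=read_camera('scene')
sl=np.s_[170:310,380:480]
print('diff>40 px:',(cv2.absdiff(a,b)[sl].max(2)>40).sum())
for r in look_for('marker_middle','scene'): print(r)
print(state()['time_s'], sign_off())
E
```

```text
diff>40 px: 0
{'centre': [434.1, 204.8], 'confidence': 0.78}
the job is handed in; nothing more can be done
14.55 None
```

I tried both caddies, put the marker peg in the bowl in front of the stiff one, and handed the job in at 14.55 s (limit 64 s). The hand-in reported no verdict.

- **Lid test:** I gripped each lid by its tab and raised it along its arc to about 45°, then let go. The lid on the robot's left (+y) stayed up, so it is the stiff one. The lid on the right (−y) dropped shut by itself. The marker was still in its place during both lifts.
- **Last scene picture:** The peg stands in the left bowl. The detector put its middle about 9 mm from the bowl's axis. The left lid is open, the right lid is shut, and the gripper is clear of everything.
- **Rest check:** About 0.4 s passed between two pictures, and nothing had moved around the bowl and the open lid.
- **Not measured:** I judged the lid angles from the arm's travel and the pictures, since there was no direct reading. My estimates of the peg and bowl positions differed by about 5–8 mm between cameras. No check failed.

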